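# Line up the hand seals by height on the display board

### The arm

A 6-joint arm with a two-finger parallel gripper is mounted at the origin on the work surface. World frame = base frame: x ahead of the robot, y to its left, z up, the work surface at z = 0. Lengths are in mm, angles in degrees, forces in N, time in s.
With the tool pointing down it reaches from about 300 to 850 mm from the base axis. Payload 4.2 kg.
Tool frame: the origin (TCP) lies midway between the tips of the shut fingers; the grasp point (between the pads) lies 19 mm behind it; z points along the fingers, y is the line along which they close (so a half turn about z gives the same grasp; the last joint's range is limited). The gripper opens to 91 mm and grips with 3 to 60 N. Pads are 32 mm wide; open, the fingers measure 118 mm over their backs; the gripper's body (76 mm by 178 mm) begins 60 mm behind the grasp point.
Start: joints at [-75.344, 18.312, 89.639, -0, 72.044, -1.146], TCP at [156.585, -553.285, 213.976] pointing down, gripper open.
Joint ranges: [-177.97, 177.97], [-48.28, 115.42], [12.27, 149.76], [-77.06, 257.06], [2.81, 150.46], [-146.56, 146.56]. Speed limits (degrees/s): [147.25, 147.25, 180, 180, 180, 180].

### API

Orientations are given as [roll, pitch, yaw] about the fixed x, y, z axes, in that order (R = Rz(yaw) Ry(pitch) Rx(roll)).
In Python, from workcell import env gives the robot as it stands.
- The arm moves only by the tool jog_arm, called after "Call:" as name(argument=value, ...), one argument or row to a line, values as JSON. Schema: {"type":"object","properties":{"deltas":{"type":"array","items":{"type":"array","items":{"type":"number"},"minItems":6,"maxItems":6},"minItems":1,"maxItems":8},"jaw":{"type":"number"},"grip_n":{"type":"number"},"only":{"type":"string"},"quiet":{"type":"boolean"},"lines":{"type":"string"}},"required":["deltas"],"additionalProperties":false}. deltas is a list of rows, 1 to 8 of them, each of 6 numbers: dx, dy, dz in units of 5 mm, then a rotation vector rx, ry, rz in degrees; each row shifts and turns the commanded pose from where the row before left it, along the tool's axes as they then stand; what a row does not reach is not made up. A row lasts 1/10 s, in which the tool goes at most 50 mm and 8.59 degrees, less where a joint would pass 70% of its speed; a pose out of reach is approached as far as the arm can. jaw is the finger opening in mm, set as the call begins (left out keeps the last). The fingers move at their own pace and stop on an object; grip_n is the grip in N (left out, the last holds). Time passes only in rows, so rows that do not move let the fingers close. The tool returns the time, the measured TCP pose, the force, the opening and the grip force at its end. only (a regular expression) keeps the lines of the reply that match it, lines (a string "A,B") keeps lines A to B, and quiet returns only ok. Input that does not fit is refused with a message, and nothing moves.
- env.state(): the state, without advancing time (a new reading comes with each control period).
- env.grab_frame(name): name is "scene" or "top" or "wrist"; returns the picture (384x512x3 uint8, blue, green, red); there is no depth.
- env.camera_model(name): a dict with "fx", "fy", "cx", "cy" (pixels), "D" ([k1, k2, p1, p2, k3] as OpenCV has them; the pictures are not rectified), "T" (4x4, takes a point from camera to world coordinates). Camera axes: x right, y up, looking along -z (the intrinsics and any distortion apply to the point x, -y, -z); pixel columns grow to the right and rows downward; lengths in mm; the calibration is good to about 2 mm. A picture is of the moment at which its call begins: read the wrist's pose just before it. camera_model takes no time and is no camera call; for the wrist camera it gives the pose at the moment of the call.
- env.job_done(): hands the job in; it is judged then, once.
The state is a dict: "time_s": time; "qpos": joint angles; "qvel": joint speeds; "effort": joint torques, N m; "ee_pos": TCP position; "ee_rot": TCP orientation; "force": force on the tool from outside, world axes, zero at the start; "torque": the same for the moment, N m; "gripper_width": finger opening in mm; "gripper_force": force on a finger pad.
Only numpy, scipy, OpenCV 4.12 (cv2) and the standard library are available. Lean on these libraries where they do the work, as an engineer would, in place of code of your own. Each camera call takes 0.05 s, during which the arm holds its last target. There are 200 camera calls.

### The job

Set the four wooden-handled brass seals out for show, lined up by height along the display board: the shortest on the pad at the red end, then each taller one in turn, the tallest on the last pad. Stand each upright in the middle of its pad, do not let any seal fall over, and leave the brass tin and the hammer where they are.

Things in the scene. Friction and masses are not known exactly. Their poses are not given: they have to be found in the camera images.
- seal_small: the shortest of four loose hand seals standing on a square dark rubber mat (10 mm thick): round brass foot 28 mm across, 14 mm high, and a light wooden handle; 58 mm high in all. Top 30 mm: a straight round grip 22 mm across; stem below it 17 mm. Origin: centre of the underside; z up. About 0.1 kg; whirled about in a weak grip it can pivot between the fingers.
- seal_medium: the second shortest of four loose hand seals standing on a square dark rubber mat (10 mm thick): round brass foot 34 mm across, 14 mm high, and a light wooden handle; 70 mm high in all. Top 30 mm: a straight round grip 22 mm across; stem below it 17 mm. Origin: centre of the underside; z up. About 0.14 kg; whirled about in a weak grip it can pivot between the fingers.
- seal_large: the second tallest of four loose hand seals standing on a square dark rubber mat (10 mm thick): round brass foot 40 mm across, 14 mm high, and a light wooden handle; 82 mm high in all. Top 30 mm: a straight round grip 22 mm across; stem below it 17 mm. Origin: centre of the underside; z up. About 0.19 kg; whirled about in a weak grip it can pivot between the fingers.
- seal_tallest: the tallest of four loose hand seals standing on a square dark rubber mat (10 mm thick): round brass foot 46 mm across, 14 mm high, and a light wooden handle; 94 mm high in all. Top 30 mm: a straight round grip 22 mm across; stem below it 17 mm. Origin: centre of the underside; z up. About 0.25 kg; whirled about in a weak grip it can pivot between the fingers.
- pad_1: the pad next to the red end of the board (first in the row): off-white disc, 56 mm across, 3 mm thick, black centre dot, one of four in a straight row 70 mm apart, fixed on a dark wood strip (310 x 76 x 12 mm, fixed, one end red, lying in any direction). Origin: centre of the underside; a seal stands on the top face, 3 mm above it. y runs along the row away from the red end, z up.
- pad_2: the second pad from the red end: off-white disc, 56 mm across, 3 mm thick, black centre dot, one of four in a straight row 70 mm apart, fixed on a dark wood strip (310 x 76 x 12 mm, fixed, one end red, lying in any direction). Origin: centre of the underside; a seal stands on the top face, 3 mm above it. y runs along the row away from the red end, z up.
- pad_3: the third pad from the red end: off-white disc, 56 mm across, 3 mm thick, black centre dot, one of four in a straight row 70 mm apart, fixed on a dark wood strip (310 x 76 x 12 mm, fixed, one end red, lying in any direction). Origin: centre of the underside; a seal stands on the top face, 3 mm above it. y runs along the row away from the red end, z up.
- pad_4: the pad farthest from the red end (last in the row): off-white disc, 56 mm across, 3 mm thick, black centre dot, one of four in a straight row 70 mm apart, fixed on a dark wood strip (310 x 76 x 12 mm, fixed, one end red, lying in any direction). Origin: centre of the underside; a seal stands on the top face, 3 mm above it. y runs along the row away from the red end, z up.
- tin: open round brass tin, 90 mm across and 45 mm high, loose on the table beyond the work; not part of the job. Origin: centre of its underside.
- hammer: hammer with dark steel head lying on the table beyond the work; loose, not part of the job. Origin: underside, x along the handle towards the head.

How it is judged:
By the outcome, as a careful person would: the job done as asked, in the order asked, and still so for the second after the job is handed in, with the robot touching nothing.
It also fails if it takes over 115 s, if anything falls off the work surface, if the arm or the gripper's body presses on something with over 40 N, if the wrist force passes 120 N, or if a joint passes its speed limit or range.

## Working session

There is one attempt and no reset: what is moved stays moved. The work goes in short steps, Python scripts to look and compute and a tool call to move; the robot and the scene stay as the last step left them, time stands still between calls to the robot, and variables do not carry over. Pictures are saved under pics/ and viewed, at most 14 in all, crops included, and the job is handed in when it is done.

```bash
ls; mkdir -p pics; python3 - <<'E'
from workcell import env
import cv2
for n in("top","scene"):
    f=env.grab_frame(n); cv2.imwrite(f"pics/{n}0.png",cv2.resize(f,(800,600),interpolation=cv2.INTER_CUBIC))
    m=env.camera_model(n); print(m)
s=env.state(); print(s)
E
```

```text
pics
workcell.py
{'fx': 485.34450630744726, 'fy': 485.34450630744726, 'cx': 252.52270936695294, 'cy': 191.452997958906, 'D': array([-0.06732358,  0.        ,  0.        ,  0.        ,  0.        ]), 'T': array([[-1.99794586e-02,  9.88214473e-01, -1.51766193e-01,
         4.39911581e+02],
       [-9.99793672e-01, -2.03043000e-02, -5.90821943e-04,
        -6.28619141e+00],
       [-3.66536511e-03,  1.51723075e-01,  9.88416245e-01,
         1.16054845e+03],
       [ 0.00000000e+00,  0.00000000e+00,  0.00000000e+00,
         1.00000000e+00]])}
{'fx': 422.87525441257714, 'fy': 422.87525441257714, 'cx': 259.4681702629723, 'cy': 190.74607994338544, 'D': array([-0.05880653,  0.        ,  0.        ,  0.        ,  0.        ]), 'T': array([[-6.58931513e-01, -6.07267051e-01,  4.43887361e-01,
         1.09042150e+03],
       [ 7.52199531e-01, -5.33741073e-01,  3.86414715e-01,
         3.70669269e+02],
       [ 2.26399197e-03,  5.88512697e-01,  8.08484805e-01,
         8.86094825e+02],
       [ 0.00000000e+00,  0.00000000e+00,  0.00000000e+00,
         1.00000000e+00]])}
{'time_s': 0.1, 'qpos': array([-7.53450823e+01,  1.83505957e+01,  8.97009329e+01,  4.62952234e-04,
        7.20441364e+01, -1.14569575e+00]), 'qvel': array([-0.0152503 , -0.13952345, -0.22630396,  0.06517492, -0.05044783,
       -0.00117461]), 'effort': array([ 4.23048486e-04, -4.13332951e+01, -2.32510257e+01,  7.28862570e-02,
        4.22279129e-02, -5.21228799e-05]), 'ee_pos': array([ 156.45531884, -552.82440028,  213.16783829]), 'ee_rot': array([-1.79904363e+02, -2.35288230e-03,  1.58004684e+01]), 'force': array([ 0.27670054,  0.07301613, -0.72508016]), 'torque': array([-0.00383053,  0.01517964,  0.00123563]), 'gripper_force': 0.0, 'gripper_width': 91.33734069403965}
```

View pics/top0.png

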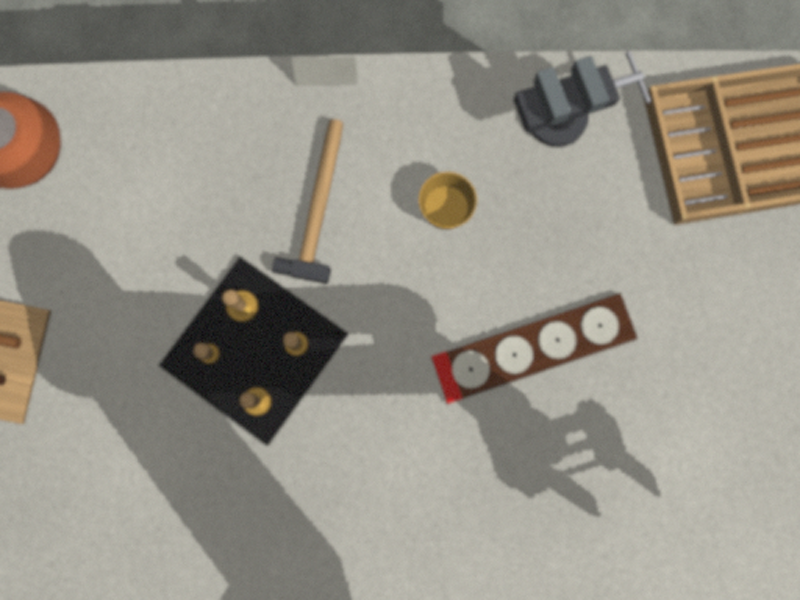

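View pics/scene0.png

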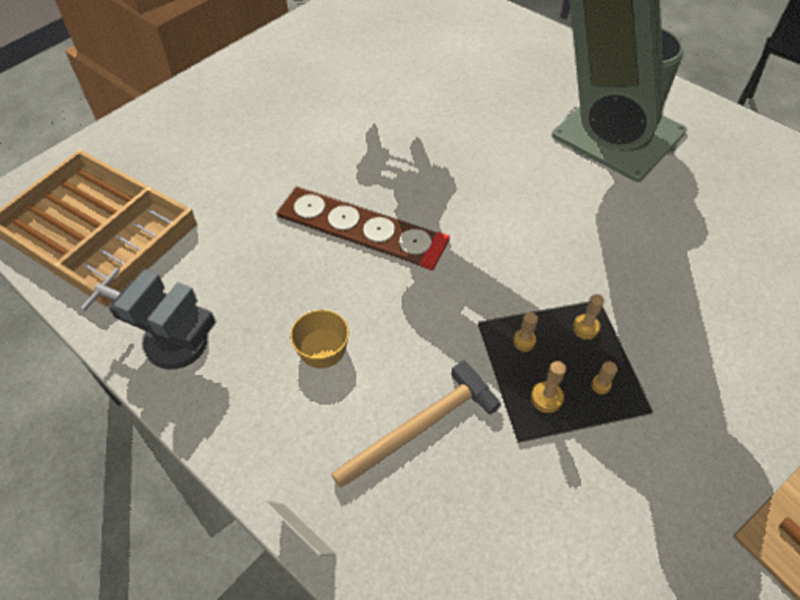

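Top view (800 px scale): seals at about (240,302) tallest, (207,352), (295,343), (257,402); pads at (470,370), (514,355), (557,340) and (600,325), with the red end at the left. I'll enlarge both areas.

```bash
python3 - <<'E'
from workcell import env
import cv2, numpy as np
f=env.grab_frame("top")
a=f[160:290,95:235]; cv2.imwrite("pics/c1.png",cv2.resize(a,None,fx=4,fy=4,interpolation=cv2.INTER_CUBIC))
a=f[180:265,270:415]; cv2.imwrite("pics/c2.png",cv2.resize(a,None,fx=5,fy=5,interpolation=cv2.INTER_CUBIC))
f=env.grab_frame("scene")
a=f[180:290,300:425]; cv2.imwrite("pics/c3.png",cv2.resize(a,None,fx=5,fy=5,interpolation=cv2.INTER_CUBIC))
E
```

```text
(no output)
```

View pics/c1.png

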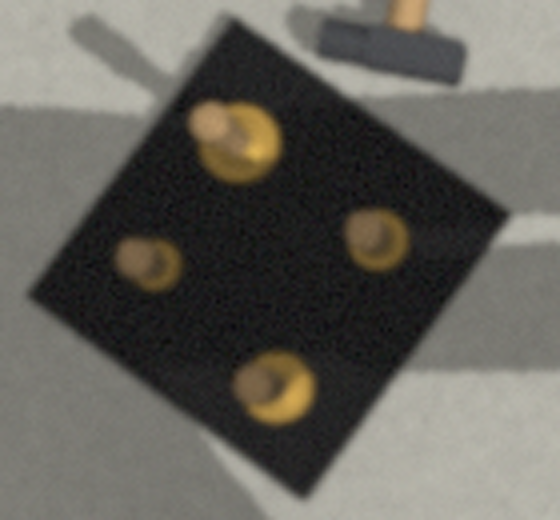

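View pics/c2.png

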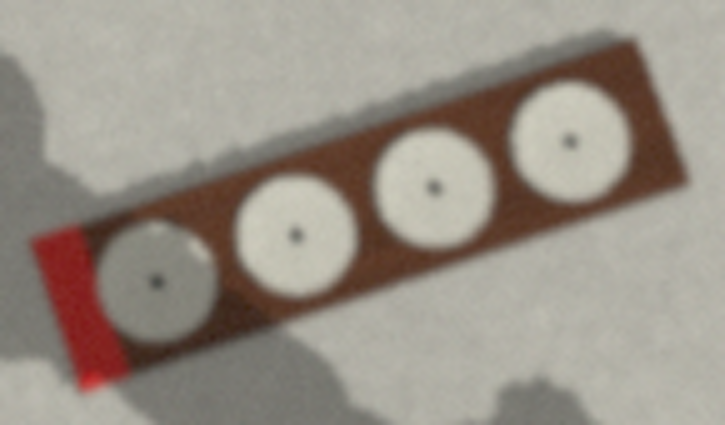

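View pics/c3.png

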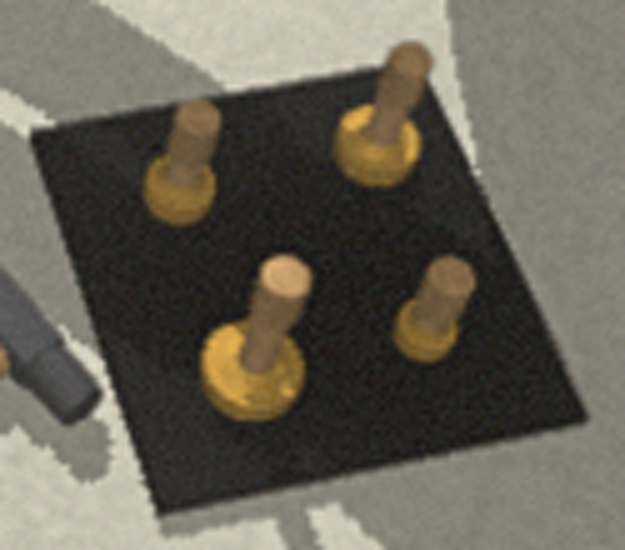

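Crop c1 (4x): handle tops are at tallest (211,122), small (135,257), medium (367,229), large (256,384), feet at (240,142), (153,266), (379,240), (276,388). Crop c2 (5x): pad dots are at (157,282), (296,235), (434,187), (570,141). Crop c3 shows the same seals from the scene camera.

```bash
cat > h.py <<'E'
from workcell import env
import cv2, numpy as np
def world(name,pts,z,m=None):
    m=m or env.camera_model(name)
    K=np.array([[m['fx'],0,m['cx']],[0,m['fy'],m['cy']],[0,0,1]])
    u=cv2.undistortPoints(np.array(pts,float).reshape(-1,1,2),K,m['D']).reshape(-1,2)
    d=np.c_[u[:,0],-u[:,1],-np.ones(len(u))]@m['T'][:3,:3].T
    o=m['T'][:3,3]; return o+d*((np.broadcast_to(z,len(u))-o[2])/d[:,2])[:,None]
def uncrop(p,x,y,k): return (np.array(p,float)+.5)/k-.5+[x,y]
E
python3 - <<'E'
from h import *
np.set_printoptions(precision=1,suppress=True)
H=np.array([58,70,82,94])
print("top tops\n",world("top",uncrop([(135,257),(367,229),(256,384),(211,122)],95,160,4),H+10))
print("top feet\n",world("top",uncrop([(153,266),(379,240),(276,388),(240,142)],95,160,4),20))
print("scene tops\n",world("scene",uncrop([(451,277),(199,118),(409,62),(286,276)],300,180,5),H+10))
print("scene feet\n",world("scene",uncrop([(427,330),(181,189),(377,145),(252,370)],300,180,5),18))
P=world("top",uncrop([(157,282),(296,235),(434,187),(570,141)],270,180,5),15)
print("pads\n",P,np.linalg.norm(np.diff(P,axis=0),axis=1))
print(world("scene",np.array([(415,241),(378.5,228.5),(343,216.5),(309.5,205.5)])*.64-.18,15))
E
```

```text
top tops
 [[539.1 277.3  68. ]
 [551.3 143.6  80. ]
 [465.9 203.   92. ]
 [609.9 226.8 104. ]]
top feet
 [[537.9 278.9  20. ]
 [550.8 144.8  20. ]
 [465.1 205.4  20. ]
 [611.  227.8  20. ]]
scene tops
 [[540.8 279.5  68. ]
 [552.5 147.8  80. ]
 [469.5 207.   92. ]
 [611.3 229.6 104. ]]
scene feet
 [[539.5 280.3  18. ]
 [551.5 148.2  18. ]
 [466.1 206.7  18. ]
 [610.8 230.1  18. ]]
pads
 [[ 507.3 -117.7   15. ]
 [ 528.  -184.3   15. ]
 [ 549.4 -251.    15. ]
 [ 569.9 -317.4   15. ]] [69.7 70.1 69.5]
[[ 508.6 -114.9   15. ]
 [ 529.1 -182.4   15. ]
 [ 549.8 -249.9   15. ]
 [ 570.6 -314.9   15. ]]
```

Units first: shifts go in units of 5 mm. So 38 mm is 7.6, -18 mm is -3.6.

```bash
cat >> h.py <<'E'
from scipy.spatial.transform import Rotation as Ro
np.set_printoptions(precision=2,suppress=True)
def delta(p,yaw=107.3):
    s=env.state(); R=Ro.from_euler('xyz',s['ee_rot'],degrees=True)
    T=Ro.from_euler('xyz',[180,0,yaw],degrees=True)
    print("t",s['time_s'],"dtool",R.inv().apply(np.array(p)-s['ee_pos']),"rot",(R.inv()*T).as_rotvec(degrees=True))
E
```

Call:
jog_arm(
  deltas=[
    [7.6, -3.6, -2, 0, 0, 0],
    [7.6, -3.6, -2, 0, 0, 0],
    [7.6, -3.6, -2, 0, 0, 0],
    [7.6, -3.6, -2, 0, 0, 0],
    [7.6, -3.6, -2, 0, 0, 0],
    [7.6, -3.6, -2, 0, 0, 0],
    [7.6, -3.6, -2, 0, 0, 0],
    [7.6, -3.6, -2, 0, 0, 0],
  ],
  jaw=60,
)

```text
time_s: 1.0
ee_pos: [410.9, -330.6, 294.3]
ee_rot: [180.0, 0.0, 15.8]
force: [-0.0, -0.3, -0.5]
gripper_width: 60.2
gripper_force: 0.0
```

Call:
jog_arm(
  deltas=[
    [7.6, -3.6, -2, 0, 0, 0],
    [7.6, -3.6, -2, 0, 0, 0],
    [7.6, -3.6, -2, 0, 0, 0],
    [7.6, -3.6, -2, 0, 0, 0],
    [0, 0, 0, 0, 0, -8.3],
    [0, 0, 0, 0, 0, -8.3],
    [0, 0, 0, 0, 0, -8.3],
    [0, 0, 0, 0, 0, -8.3],
  ],
)

```text
time_s: 1.8
ee_pos: [536.6, -221.0, 333.6]
ee_rot: [-180.0, 0.0, 49.4]
force: [0.3, -0.9, -0.9]
gripper_width: 59.6
gripper_force: 0.0
```

Call:
jog_arm(
  deltas=[
    [0, 0, 0, 0, 0, -8.3],
    [0, 0, 0, 0, 0, -8.3],
    [0, 0, 0, 0, 0, -8.3],
    [0, 0, 0, 0, 0, -8.3],
    [0, 0, 0, 0, 0, -8.3],
    [0, 0, 0, 0, 0, -8.3],
    [0, 0, 0, 0, 0, -8.3],
    [0, 0, 0, 0, 0, 0],
  ],
)

```text
time_s: 2.6
ee_pos: [536.4, -221.2, 333.7]
ee_rot: [-180.0, -0.0, 107.1]
force: [-0.5, -0.4, -0.3]
gripper_width: 59.9
gripper_force: 0.0
```

```bash
python3 - <<'E'
from h import *
import pickle
delta([540,-215,334])
m=env.camera_model("wrist"); f=env.grab_frame("wrist"); print(m['T'])
pickle.dump(m,open("wm1.pkl","wb"));cv2.imwrite("pics/w1.png",cv2.resize(f,(800,600),interpolation=cv2.INTER_CUBIC))
E
```

```text
t 2.6 dtool [ 4.91  5.26 -0.33] rot [-0.03 -0.02 -0.22]
[[   0.96   -0.28   -0.07  518.05]
 [   0.29    0.93    0.23 -156.71]
 [  -0.     -0.24    0.97  504.73]
 [   0.      0.      0.      1.  ]]
```

View pics/w1.png

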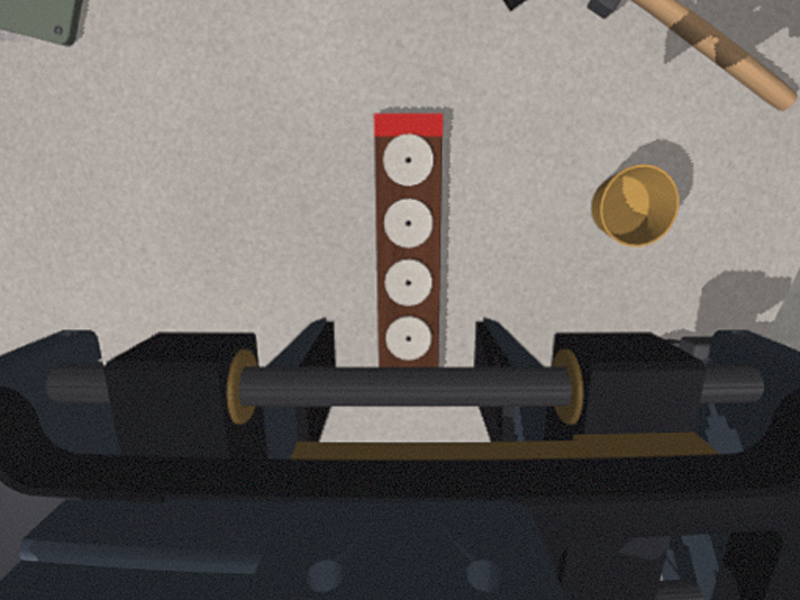

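Wrist view (800 px scale): the pad dots sit at x=408, y=160, 223.5, 283 and 338.5, pad 1 uppermost next to the red end, and the tin is clear at (636,205). Next I'll view the seals.

Call:
jog_arm(
  deltas=[
    [8, 3.2, 0, 0, 0, 0],
    [8, 3.2, 0, 0, 0, 0],
    [8, 3.2, 0, 0, 0, 0],
    [8, 3.2, 0, 0, 0, 0],
    [8, 3.2, 0, 0, 0, 0],
    [8, 3.2, 0, 0, 0, 0],
    [8, 3.2, 0, 0, 0, 0],
    [8, 3.2, 0, 0, 0, -0.2],
  ],
)

```text
time_s: 3.45
ee_pos: [564.6, 124.0, 334.0]
ee_rot: [180.0, 0.0, 107.1]
force: [0.6, 0.2, 0.4]
gripper_width: 59.8
gripper_force: 0.0
```

Call:
jog_arm(
  deltas=[
    [0, 0, 0, 0, 0, 0],
    [0, 0, 0, 0, 0, 0],
  ],
)

```text
time_s: 3.65
ee_pos: [564.6, 122.9, 333.6]
ee_rot: [-180.0, 0.0, 107.3]
force: [-0.5, -0.4, 0.0]
gripper_width: 59.7
gripper_force: 0.0
```

```bash
python3 - <<'E'
from h import *
import pickle
print(world("wrist",np.array([(408,160),(408,223.5),(408,283),(408,338.5)])*.64-.18,15,pickle.load(open("wm1.pkl","rb"))))
m=env.camera_model("wrist"); f=env.grab_frame("wrist")
pickle.dump(m,open("wm2.pkl","wb"));cv2.imwrite("pics/w2.png",cv2.resize(f[:240],(800,375),interpolation=cv2.INTER_CUBIC))
E
```

```text
[[ 509.36 -115.2    15.  ]
 [ 530.09 -182.5    15.  ]
 [ 550.71 -249.41   15.  ]
 [ 571.22 -315.97   15.  ]]
```

View pics/w2.png

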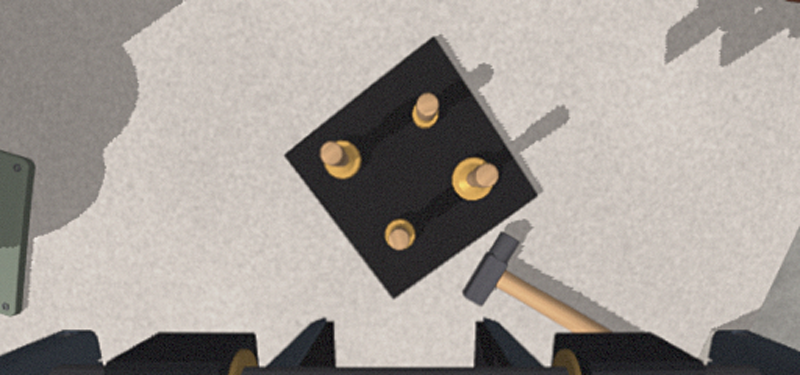

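Wrist view: handle tops at small (428,103), medium (400,239), large (332,153), tallest (486,175); feet at (426,111), (400,235), (341,160), (474,180).

```bash
python3 - <<'E'
from h import *
import pickle
m=pickle.load(open("wm2.pkl","rb"))
print(world("wrist",np.array([(428,103),(400,239),(332,153),(486,175)])*.64-.18,np.array([68,80,92,104]),m))
print(world("wrist",np.array([(426,111),(400,235),(341,160),(474,180)])*.64-.18,20,m))
delta([539.5,279.2,160])
E
```

```text
[[540.74 281.08  68.  ]
 [553.42 147.64  80.  ]
 [468.25 207.14  92.  ]
 [611.49 229.92 104.  ]]
[[540.6  282.9   20.  ]
 [553.12 146.38  20.  ]
 [466.22 206.27  20.  ]
 [614.17 229.63  20.  ]]
t 3.7 dtool [157.79  22.64 173.63] rot [-0.03  0.04 -0.07]
```

Call:
jog_arm(
  deltas=[
    [5.3, 0.8, 7, 0, 0, 0],
    [5.3, 0.8, 7, 0, 0, 0],
    [5.3, 0.8, 7, 0, 0, 0],
    [5.3, 0.8, 7, 0, 0, 0],
    [5.3, 0.8, 7, 0, 0, 0],
    [5.3, 0.8, 7, 0, 0, 0],
    [0, 0, 3, 0, 0, 0],
    [0, 0, 0, 0, 0, 0],
  ],
  jaw=60,
)

```text
time_s: 4.5
ee_pos: [539.0, 279.4, 106.2]
ee_rot: [-179.7, 0.1, 107.2]
force: [-0.6, 0.1, -0.1]
gripper_width: 59.9
gripper_force: 0.0
```

```bash
python3 -c "
from h import *
delta([540.5,280.5,35])"
```

```text
t 4.5 dtool [ 0.73  2.14 71.19] rot [-0.34  0.09 -0.1 ]
```

Call:
jog_arm(
  deltas=[
    [0.2, 0.3, 4.8, 0, 0, 0],
    [0, 0.1, 4.8, 0, 0, 0],
    [0, 0, 4.6, 0, 0, 0],
    [0, 0, 0, 0, 0, 0],
    [0, 0, 0, 0, 0, 0],
  ],
)

```text
time_s: 5.0
ee_pos: [543.3, 281.9, 39.3]
ee_rot: [179.9, -0.0, 107.2]
force: [0.5, 0.3, -0.7]
gripper_width: 60.2
gripper_force: 0.0
```

Call:
jog_arm(
  deltas=[
    [0, 0, 0, 0, 0, 0],
    [0, 0, 0, 0, 0, 0],
    [0, 0, 0, 0, 0, 0],
    [0, 0, 0, 0, 0, 0],
    [0, 0, 0, 0, 0, 0],
    [0, 0, 0, 0, 0, 0],
    [0, 0, 0, 0, 0, 0],
    [0, 0, 0, 0, 0, 0],
  ],
  jaw=10,
  grip_n=35,
)

```text
time_s: 5.8
ee_pos: [541.7, 282.7, 38.1]
ee_rot: [-180.0, 0.0, 107.3]
force: [-2.7, -1.0, 3.6]
gripper_width: 21.5
gripper_force: 35.0
```

Call:
jog_arm(
  deltas=[
    [0, 0, -3, 0, 0, 0],
    [0, 0, -6, 0, 0, 0],
    [0, 0, -6, 0, 0, 0],
    [0, 0, -6, 0, 0, 0],
    [0, 0, -3, 0, 0, 0],
    [0, 0, 0, 0, 0, 0],
  ],
)

```text
time_s: 6.4
ee_pos: [543.7, 283.5, 160.2]
ee_rot: [179.7, -0.0, 107.3]
force: [1.0, -0.3, -2.3]
gripper_width: 21.7
gripper_force: 35.0
```

```bash
python3 -c "
from h import *
delta([509,-115.2,120]);delta([509,-115.2,41])"
```

```text
t 6.4 dtool [-370.37 -151.9    39.03] rot [ 0.34 -0.04  0.  ]
t 6.4 dtool [-370.43 -152.36  118.03] rot [ 0.34 -0.04  0.  ]
```

Call:
jog_arm(
  deltas=[
    [-3, -1.2, 0, 0, 0, 0],
    [-6.2, -2.54, 0, 0, 0, 0],
    [-6.2, -2.54, 0, 0, 0, 0],
    [-6.2, -2.54, 0, 0, 0, 0],
    [-6.2, -2.54, 0, 0, 0, 0],
    [-6.2, -2.54, 0, 0, 0, 0],
    [-6.2, -2.54, 0, 0, 0, 0],
    [-6.2, -2.54, 0, 0, 0, 0],
  ],
)

```text
time_s: 7.2
ee_pos: [518.4, 30.6, 156.0]
ee_rot: [-179.8, -0.0, 107.3]
force: [-0.1, -0.4, -1.2]
gripper_width: 21.1
gripper_force: 35.0
```

Call:
jog_arm(
  deltas=[
    [-6.2, -2.54, 2, 0, 0, 0],
    [-6.2, -2.54, 2, 0, 0, 0],
    [-6.2, -2.54, 4, 0, 0, 0],
    [-6.2, -2.54, 4, 0, 0, 0],
    [-2.8, -1.2, 3, 0, 0, 0],
    [0, 0, 3, 0, 0, 0],
    [0, 0, 0, 0, 0, 0],
    [0, 0, 0, 0, 0, 0],
  ],
)

```text
time_s: 8.0
ee_pos: [506.0, -115.9, 67.0]
ee_rot: [-179.9, -0.1, 107.3]
force: [-0.4, -0.3, -1.2]
gripper_width: 21.1
gripper_force: 35.0
```

```bash
python3 -c "
from h import *
delta([509,-114.2,44])"
```

```text
t 8.0 dtool [ 0.67  3.46 23.  ] rot [-0.14 -0.07 -0.02]
```

Call:
jog_arm(
  deltas=[
    [0.14, 0.2, 1.6, 0, 0, 0],
    [0, 0.2, 1.6, 0, 0, 0],
    [0, 0.2, 1, 0, 0, 0],
    [0, 0, 0, 0, 0, 0],
    [0, 0, 0, 0, 0, 0],
    [0, 0, 0, 0, 0, 0],
  ],
)

```text
time_s: 8.6
ee_pos: [510.1, -114.1, 47.2]
ee_rot: [180.0, 0.0, 107.3]
force: [0.5, -0.7, -1.9]
gripper_width: 21.2
gripper_force: 35.0
```

```bash
python3 - <<'E'
from h import *
s=env.state();print(s['ee_pos'],s['force']);delta([509,-114.2,43])
m=env.camera_model("wrist"); f=env.grab_frame("wrist")
cv2.imwrite("pics/w3.png",cv2.resize(f[200:384,150:370],None,fx=3,fy=3,interpolation=cv2.INTER_CUBIC))
f=env.grab_frame("scene")
cv2.imwrite("pics/s3.png",cv2.resize(f[80:190,160:310],None,fx=5,fy=5,interpolation=cv2.INTER_CUBIC))
E
```

```text
[ 510.11 -114.09   47.17] [ 0.46 -0.7  -1.89]
t 8.6 dtool [ 0.23 -1.09  4.17] rot [0.03 0.02 0.01]
```

View pics/s3.png

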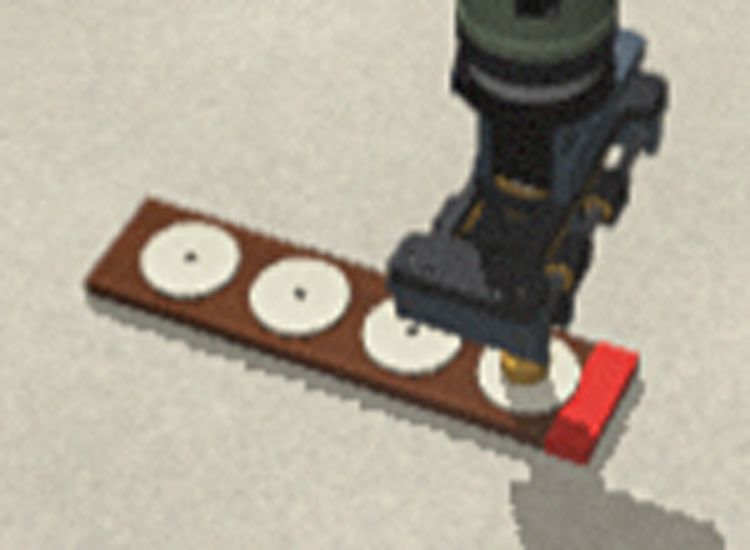

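The seal hangs just above pad 1, with its foot at about (522,368) against the pad centre at about (529,374). I'll lower it.

Call:
jog_arm(
  deltas=[
    [0, -0.1, 0.4, 0, 0, 0],
    [0, 0, 0.3, 0, 0, 0],
    [0, 0, 0, 0, 0, 0],
    [0, 0, 0, 0, 0, 0],
    [0, 0, 0, 0, 0, 0],
  ],
)

```text
time_s: 9.2
ee_pos: [509.5, -114.3, 43.4]
ee_rot: [180.0, 0.0, 107.3]
force: [-0.2, 0.3, -2.0]
gripper_width: 21.0
gripper_force: 35.0
```

Call:
jog_arm(
  deltas=[
    [0, 0, 0.2, 0, 0, 0],
    [0, 0, 0, 0, 0, 0],
    [0, 0, 0, 0, 0, 0],
  ],
)

```text
time_s: 9.5
ee_pos: [509.6, -114.4, 43.0]
ee_rot: [180.0, 0.0, 107.3]
force: [-1.7, -1.1, 5.4]
gripper_width: 21.2
gripper_force: 35.0
```

Call:
jog_arm(
  deltas=[
    [0, 0, 0, 0, 0, 0],
    [0, 0, 0, 0, 0, 0],
    [0, 0, 0, 0, 0, 0],
    [0, 0, 0, 0, 0, 0],
    [0, 0, -3, 0, 0, 0],
    [0, 0, -6, 0, 0, 0],
    [0, 0, -9, 0, 0, 0],
  ],
  jaw=55,
)

```text
time_s: 10.2
ee_pos: [507.6, -113.8, 131.2]
ee_rot: [-179.7, -0.2, 107.3]
force: [0.4, -1.1, -0.3]
gripper_width: 54.9
gripper_force: 0.0
```

```bash
python3 -c "
from h import *
delta([552.7,147.3,125]);delta([552.7,147.3,49])"
```

```text
t 10.2 dtool [235.86 120.76   6.32] rot [-0.3  -0.17  0.  ]
t 10.2 dtool [235.63 121.15  82.32] rot [-0.3  -0.17  0.  ]
```

Call:
jog_arm(
  deltas=[
    [7.8, 4, 0, 0, 0, 0],
    [7.8, 4, 0, 0, 0, 0],
    [7.8, 4, 0, 0, 0, 0],
    [7.8, 4, 0, 0, 0, 0],
    [7.8, 4, 0, 0, 0, 0],
    [7.8, 4, 2, 0, 0, 0],
    [0, 0, 4, 0, 0, 0],
    [0, 0, 0, 0, 0, 0],
  ],
)

```text
time_s: 11.0
ee_pos: [552.3, 145.6, 99.8]
ee_rot: [-179.7, -0.0, 107.4]
force: [-0.1, -1.1, -1.3]
gripper_width: 55.2
gripper_force: 0.0
```

Call:
jog_arm(
  deltas=[
    [0, 0, 0, 0, 0, 0],
  ],
)

```text
time_s: 11.1
ee_pos: [554.0, 144.5, 102.2]
ee_rot: [-179.9, 0.0, 107.3]
force: [0.2, -0.5, 0.3]
gripper_width: 55.0
gripper_force: 0.0
```

```bash
python3 -c "
from h import *
delta([552.7,147.3,48])"
```

```text
t 11.1 dtool [ 3.06 -0.35 54.17] rot [-0.08  0.01 -0.  ]
```

Call:
jog_arm(
  deltas=[
    [0.4, -0.06, 5, 0, 0, 0],
    [0, 0, 4, 0, 0, 0],
    [0, 0, 1.6, 0, 0, 0],
    [0, 0, 0, 0, 0, 0],
    [0, 0, 0, 0, 0, 0],
  ],
)

```text
time_s: 11.6
ee_pos: [554.4, 146.3, 50.5]
ee_rot: [179.9, 0.0, 107.2]
force: [-0.3, 1.0, -0.2]
gripper_width: 55.3
gripper_force: 0.0
```

Call:
jog_arm(
  deltas=[
    [0, 0, 0, 0, 0, 0],
    [0, 0, 0, 0, 0, 0],
    [0, 0, 0, 0, 0, 0],
    [0, 0, 0, 0, 0, 0],
    [0, 0, 0, 0, 0, 0],
    [0, 0, 0, 0, 0, 0],
    [0, 0, 0, 0, 0, 0],
    [0, 0, 0, 0, 0, 0],
  ],
  jaw=10,
  grip_n=35,
)

```text
time_s: 12.4
ee_pos: [553.4, 146.7, 49.5]
ee_rot: [-180.0, 0.0, 107.3]
force: [-1.9, -0.4, 1.0]
gripper_width: 21.2
gripper_force: 35.0
```

Call:
jog_arm(
  deltas=[
    [0, 0, -3, 0, 0, 0],
    [0, 0, -6, 0, 0, 0],
    [0, 0, -6, 0, 0, 0],
    [0, 0, -3, 0, 0, 0],
    [0, 0, 0, 0, 0, 0],
  ],
)

```text
time_s: 12.9
ee_pos: [555.1, 147.1, 141.6]
ee_rot: [179.7, 0.0, 107.3]
force: [0.8, 0.2, -0.4]
gripper_width: 21.2
gripper_force: 35.0
```

```bash
python3 -c "
from h import *
delta([529.6,-182.5,80])"
```

```text
t 12.9 dtool [-307.05 -122.7    61.12] rot [0.31 0.02 0.  ]
```

Call:
jog_arm(
  deltas=[
    [-3, -1.2, 0, 0, 0, 0],
    [-6.2, -2.4, 0, 0, 0, 0],
    [-6.2, -2.4, 0, 0, 0, 0],
    [-6.2, -2.4, 0, 0, 0, 0],
    [-6.2, -2.4, 0, 0, 0, 0],
    [-6.2, -2.4, 0, 0, 0, 0],
    [-6.2, -2.4, 0, 0, 0, 0],
    [-6.2, -2.4, 0, 0, 0, 0],
  ],
)

```text
time_s: 13.7
ee_pos: [534.7, -103.6, 137.5]
ee_rot: [-179.8, -0.1, 107.3]
force: [0.4, 0.1, -1.2]
gripper_width: 21.3
gripper_force: 35.0
```

Call:
jog_arm(
  deltas=[
    [-6.2, -2.4, 0, 0, 0, 0],
    [-6.2, -2.4, 0, 0, 0, 0],
    [-2.8, -1.6, 2, 0, 0, 0],
    [0, 0, 4, 0, 0, 0],
    [0, 0, 4, 0, 0, 0],
    [0, 0, 2, 0, 0, 0],
    [0, 0, 0, 0, 0, 0],
    [0, 0, 0, 0, 0, 0],
  ],
)

```text
time_s: 14.5
ee_pos: [528.5, -183.5, 79.3]
ee_rot: [-180.0, -0.0, 107.3]
force: [0.0, -0.9, -0.7]
gripper_width: 21.4
gripper_force: 35.0
```

```bash
python3 -c "
from h import *
delta([529.6,-182.5,54.5])"
```

```text
t 14.5 dtool [ 0.66  1.32 24.76] rot [-0.02 -0.01  0.02]
```

Call:
jog_arm(
  deltas=[
    [0.1, 0.2, 2, 0, 0, 0],
    [0, 0, 1.6, 0, 0, 0],
    [0, 0, 0.8, 0, 0, 0],
    [0, 0, 0.4, 0, 0, 0],
    [0, 0, 0, 0, 0, 0],
    [0, 0, 0, 0, 0, 0],
    [0, 0, 0, 0, 0, 0],
  ],
)

```text
time_s: 15.2
ee_pos: [529.6, -183.0, 55.7]
ee_rot: [180.0, 0.0, 107.3]
force: [0.5, -0.4, -1.0]
gripper_width: 21.6
gripper_force: 35.0
```

Call:
jog_arm(
  deltas=[
    [0, 0, 0.2, 0, 0, 0],
    [0, 0, 0, 0, 0, 0],
    [0, 0, 0, 0, 0, 0],
  ],
)

```text
time_s: 15.5
ee_pos: [529.5, -183.0, 54.5]
ee_rot: [180.0, 0.0, 107.3]
force: [-0.3, 0.3, -1.1]
gripper_width: 21.5
gripper_force: 35.0
```

Call:
jog_arm(
  deltas=[
    [0, 0, 0.14, 0, 0, 0],
    [0, 0, 0, 0, 0, 0],
    [0, 0, 0, 0, 0, 0],
  ],
)

```text
time_s: 15.8
ee_pos: [529.5, -183.0, 54.4]
ee_rot: [180.0, 0.0, 107.3]
force: [-1.8, 0.4, 5.3]
gripper_width: 21.4
gripper_force: 35.0
```

Call:
jog_arm(
  deltas=[
    [0, 0, 0, 0, 0, 0],
    [0, 0, 0, 0, 0, 0],
    [0, 0, 0, 0, 0, 0],
    [0, 0, 0, 0, 0, 0],
    [0, 0, -3, 0, 0, 0],
    [0, 0, -6, 0, 0, 0],
    [0, 0, -8, 0, 0, 0],
    [0, 0, 0, 0, 0, 0],
  ],
  jaw=55,
)

```text
time_s: 16.6
ee_pos: [532.8, -184.1, 143.9]
ee_rot: [179.5, 0.4, 107.3]
force: [0.3, -0.1, 0.6]
gripper_width: 55.2
gripper_force: 0.0
```

```bash
python3 -c "
from h import *
delta([467,206.6,135]);delta([467,206.6,60])"
```

```text
t 16.6 dtool [392.7   53.26   6.74] rot [0.5  0.39 0.  ]
t 16.6 dtool [393.21  52.6   81.74] rot [0.5  0.39 0.  ]
```

Call:
jog_arm(
  deltas=[
    [7.8, 1.1, 0, 0, 0, 0],
    [7.8, 1.1, 0, 0, 0, 0],
    [7.8, 1.1, 0, 0, 0, 0],
    [7.8, 1.1, 0, 0, 0, 0],
    [7.8, 1.1, 0, 0, 0, 0],
    [7.8, 1.1, 0, 0, 0, 0],
    [7.8, 1.1, 0, 0, 0, 0],
    [7.8, 1.1, 0, 0, 0, 0],
  ],
)

```text
time_s: 17.4
ee_pos: [477.9, 129.5, 138.2]
ee_rot: [-180.0, 0.0, 107.3]
force: [0.3, 0.8, 1.0]
gripper_width: 54.8
gripper_force: 0.0
```

Call:
jog_arm(
  deltas=[
    [7.8, 1.1, 0, 0, 0, 0],
    [7.8, 1.1, 0, 0, 0, 0],
    [0, 0, 3, 0, 0, 0],
    [0, 0, 3, 0, 0, 0],
    [0, 0, 0, 0, 0, 0],
    [0, 0, 0, 0, 0, 0],
  ],
)

```text
time_s: 18.0
ee_pos: [465.7, 205.7, 108.4]
ee_rot: [-179.9, 0.0, 107.3]
force: [0.4, -0.3, -0.3]
gripper_width: 55.3
gripper_force: 0.0
```

```bash
python3 -c "
from h import *
delta([467,206.6,60])"
```

```text
t 18.0 dtool [ 0.52  1.55 48.35] rot [-0.06  0.01 -0.  ]
```

Call:
jog_arm(
  deltas=[
    [0.1, 0.2, 5, 0, 0, 0],
    [0, 0, 3, 0, 0, 0],
    [0, 0, 1.6, 0, 0, 0],
    [0, 0, 0, 0, 0, 0],
    [0, 0, 0, 0, 0, 0],
  ],
)

```text
time_s: 18.5
ee_pos: [467.5, 206.7, 61.5]
ee_rot: [179.9, -0.0, 107.3]
force: [-0.2, -0.0, 0.4]
gripper_width: 55.1
gripper_force: 0.0
```

Call:
jog_arm(
  deltas=[
    [0, 0, 0, 0, 0, 0],
    [0, 0, 0, 0, 0, 0],
    [0, 0, 0, 0, 0, 0],
    [0, 0, 0, 0, 0, 0],
    [0, 0, 0, 0, 0, 0],
    [0, 0, 0, 0, 0, 0],
    [0, 0, 0, 0, 0, 0],
    [0, 0, 0, 0, 0, 0],
  ],
  jaw=10,
  grip_n=40,
)

```text
time_s: 19.3
ee_pos: [466.7, 206.6, 60.8]
ee_rot: [-180.0, 0.0, 107.3]
force: [-0.4, 0.2, 1.4]
gripper_width: 21.2
gripper_force: 40.0
```

Call:
jog_arm(
  deltas=[
    [0, 0, -3, 0, 0, 0],
    [0, 0, -6, 0, 0, 0],
    [0, 0, -6, 0, 0, 0],
    [0, 0, -3, 0, 0, 0],
    [0, 0, 0, 0, 0, 0],
  ],
)

```text
time_s: 19.8
ee_pos: [468.2, 207.2, 152.7]
ee_rot: [179.7, -0.0, 107.3]
force: [-0.4, 0.2, -1.1]
gripper_width: 21.1
gripper_force: 40.0
```

```bash
python3 -c "
from h import *
delta([550.3,-249.8,90])"
```

```text
t 19.8 dtool [-460.74  -57.79   62.21] rot [ 0.29 -0.02  0.  ]
```

Call:
jog_arm(
  deltas=[
    [-3, -0.4, 0, 0, 0, 0],
    [-6.2, -0.74, 0, 0, 0, 0],
    [-6.2, -0.74, 0, 0, 0, 0],
    [-6.2, -0.74, 0, 0, 0, 0],
    [-6.2, -0.74, 0, 0, 0, 0],
    [-6.2, -0.74, 0, 0, 0, 0],
    [-6.2, -0.74, 0, 0, 0, 0],
    [-6.2, -0.74, 0, 0, 0, 0],
  ],
)

```text
time_s: 20.6
ee_pos: [507.8, -25.4, 148.9]
ee_rot: [-179.8, -0.0, 107.3]
force: [-0.3, -0.3, -1.0]
gripper_width: 20.9
gripper_force: 40.0
```

Call:
jog_arm(
  deltas=[
    [-6.2, -0.74, 0, 0, 0, 0],
    [-6.2, -0.74, 0, 0, 0, 0],
    [-6.2, -0.74, 0, 0, 0, 0],
    [-6.2, -0.74, 0, 0, 0, 0],
    [-6.2, -0.74, 0, 0, 0, 0],
    [-6.2, -0.74, 0, 0, 0, 0],
    [-6.2, -0.74, 0, 0, 0, 0],
    [-2.4, -0.4, 0, 0, 0, 0],
  ],
)

```text
time_s: 21.4
ee_pos: [549.5, -253.2, 148.5]
ee_rot: [-179.8, -0.1, 107.2]
force: [-0.1, 0.3, -1.3]
gripper_width: 21.0
gripper_force: 40.0
```

Call:
jog_arm(
  deltas=[
    [0, 0, 2, 0, 0, 0],
    [0, 0, 4, 0, 0, 0],
    [0, 0, 4, 0, 0, 0],
    [0, 0, 2, 0, 0, 0],
    [0, 0, 0, 0, 0, 0],
    [0, 0, 0, 0, 0, 0],
  ],
)

```text
time_s: 22.0
ee_pos: [550.7, -249.6, 90.9]
ee_rot: [180.0, -0.0, 107.3]
force: [0.7, -0.8, -0.9]
gripper_width: 21.5
gripper_force: 40.0
```

```bash
python3 -c "
from h import *
delta([550.3,-249.8,65.8])"
```

```text
t 22.0 dtool [-0.09 -0.41 25.05] rot [ 0.   -0.01  0.04]
```

Call:
jog_arm(
  deltas=[
    [0, 0, 2, 0, 0, 0],
    [0, 0, 1.6, 0, 0, 0],
    [0, 0, 0.8, 0, 0, 0],
    [0, 0, 0.4, 0, 0, 0],
    [0, 0, 0, 0, 0, 0],
    [0, 0, 0, 0, 0, 0],
    [0, 0, 0, 0, 0, 0],
  ],
)

```text
time_s: 22.7
ee_pos: [550.8, -250.3, 67.0]
ee_rot: [180.0, 0.0, 107.3]
force: [0.6, -0.6, -1.3]
gripper_width: 21.5
gripper_force: 40.0
```

Call:
jog_arm(
  deltas=[
    [0, 0, 0.2, 0, 0, 0],
    [0, 0, 0, 0, 0, 0],
    [0, 0, 0, 0, 0, 0],
  ],
)

```text
time_s: 23.0
ee_pos: [550.6, -250.2, 65.8]
ee_rot: [180.0, 0.0, 107.3]
force: [-0.1, -0.1, -1.1]
gripper_width: 21.3
gripper_force: 40.0
```

Call:
jog_arm(
  deltas=[
    [0, 0, 0.14, 0, 0, 0],
    [0, 0, 0, 0, 0, 0],
    [0, 0, 0, 0, 0, 0],
  ],
)

```text
time_s: 23.3
ee_pos: [550.7, -250.3, 65.8]
ee_rot: [180.0, 0.0, 107.3]
force: [-1.7, 0.9, 4.8]
gripper_width: 21.1
gripper_force: 40.0
```

Call:
jog_arm(
  deltas=[
    [0, 0, 0, 0, 0, 0],
    [0, 0, 0, 0, 0, 0],
    [0, 0, 0, 0, 0, 0],
    [0, 0, 0, 0, 0, 0],
    [0, 0, -3, 0, 0, 0],
    [0, 0, -6, 0, 0, 0],
    [0, 0, -8, 0, 0, 0],
    [0, 0, 0, 0, 0, 0],
  ],
  jaw=55,
)

```text
time_s: 24.1
ee_pos: [553.8, -251.7, 155.6]
ee_rot: [179.5, 0.4, 107.3]
force: [0.6, -0.7, 1.3]
gripper_width: 54.9
gripper_force: 0.0
```

```bash
python3 -c "
from h import *
delta([611.8,229.8,72])"
```

```text
t 24.1 dtool [443.09 197.86  81.83] rot [ 0.47  0.44 -0.  ]
```

Call:
jog_arm(
  deltas=[
    [8, 3.64, 0, 0, 0, 0],
    [8, 3.64, 0, 0, 0, 0],
    [8, 3.64, 0, 0, 0, 0],
    [8, 3.64, 0, 0, 0, 0],
    [8, 3.64, 0, 0, 0, 0],
    [8, 3.64, 0, 0, 0, 0],
    [8, 3.64, 0, 0, 0, 0],
    [8, 3.64, 0, 0, 0, 0],
  ],
)

```text
time_s: 24.9
ee_pos: [594.1, 100.5, 149.3]
ee_rot: [-180.0, 0.0, 107.3]
force: [0.5, 0.3, 0.3]
gripper_width: 55.2
gripper_force: 0.0
```

Call:
jog_arm(
  deltas=[
    [8, 3.64, 0, 0, 0, 0],
    [8, 3.64, 0, 0, 0, 0],
    [8, 3.64, 0, 0, 0, 0],
    [0, 0, 3, 0, 0, 0],
    [0, 0, 3, 0, 0, 0],
    [0, 0, 0, 0, 0, 0],
    [0, 0, 0, 0, 0, 0],
  ],
)

```text
time_s: 25.6
ee_pos: [610.6, 229.3, 119.5]
ee_rot: [-179.9, 0.0, 107.3]
force: [0.4, -0.1, 0.2]
gripper_width: 54.9
gripper_force: 0.0
```

```bash
python3 -c "
from h import *
delta([611.8,229.8,72])"
```

```text
t 25.6 dtool [ 0.16  1.32 47.48] rot [-0.07  0.01 -0.01]
```

Call:
jog_arm(
  deltas=[
    [0, 0.2, 5, 0, 0, 0],
    [0, 0, 3, 0, 0, 0],
    [0, 0, 1.5, 0, 0, 0],
    [0, 0, 0, 0, 0, 0],
    [0, 0, 0, 0, 0, 0],
  ],
)

```text
time_s: 26.1
ee_pos: [612.5, 229.8, 73.5]
ee_rot: [179.9, 0.0, 107.3]
force: [-0.4, -0.1, 0.7]
gripper_width: 55.0
gripper_force: 0.0
```

Call:
jog_arm(
  deltas=[
    [0, 0, 0, 0, 0, 0],
    [0, 0, 0, 0, 0, 0],
    [0, 0, 0, 0, 0, 0],
    [0, 0, 0, 0, 0, 0],
    [0, 0, 0, 0, 0, 0],
    [0, 0, 0, 0, 0, 0],
    [0, 0, 0, 0, 0, 0],
    [0, 0, 0, 0, 0, 0],
  ],
  jaw=10,
  grip_n=40,
)

```text
time_s: 26.9
ee_pos: [611.6, 229.7, 72.7]
ee_rot: [-180.0, 0.0, 107.3]
force: [-1.1, 0.2, 2.2]
gripper_width: 21.2
gripper_force: 40.0
```

Call:
jog_arm(
  deltas=[
    [0, 0, -3, 0, 0, 0],
    [0, 0, -6, 0, 0, 0],
    [0, 0, -6, 0, 0, 0],
    [0, 0, -5, 0, 0, 0],
    [0, 0, 0, 0, 0, 0],
    [0, 0, 0, 0, 0, 0],
  ],
)

```text
time_s: 27.5
ee_pos: [611.4, 229.6, 171.4]
ee_rot: [-179.9, 0.0, 107.3]
force: [-0.3, -0.2, -3.3]
gripper_width: 21.0
gripper_force: 40.0
```

```bash
python3 -c "
from h import *
delta([571,-316.3,90])"
```

```text
t 27.5 dtool [-509.17 -200.84   81.68] rot [-0.07  0.01  0.  ]
```

Call:
jog_arm(
  deltas=[
    [-3, -1.2, 0, 0, 0, 0],
    [-6.2, -2.44, 0, 0, 0, 0],
    [-6.2, -2.44, 0, 0, 0, 0],
    [-6.2, -2.44, 0, 0, 0, 0],
    [-6.2, -2.44, 0, 0, 0, 0],
    [-6.2, -2.44, 0, 0, 0, 0],
    [-6.2, -2.44, 0, 0, 0, 0],
    [-6.2, -2.44, 0, 0, 0, 0],
  ],
)

```text
time_s: 28.3
ee_pos: [591.7, -21.2, 170.3]
ee_rot: [-179.8, -0.0, 107.3]
force: [0.4, 0.4, -3.6]
gripper_width: 21.2
gripper_force: 40.0
```

Call:
jog_arm(
  deltas=[
    [-6.2, -2.44, 0, 0, 0, 0],
    [-6.2, -2.44, 0, 0, 0, 0],
    [-6.2, -2.44, 0, 0, 0, 0],
    [-6.2, -2.44, 0, 0, 0, 0],
    [-6.2, -2.44, 0, 0, 0, 0],
    [-6.2, -2.44, 0, 0, 0, 0],
    [-6.2, -2.44, 0, 0, 0, 0],
    [-6.2, -2.44, 0, 0, 0, 0],
  ],
)

```text
time_s: 29.1
ee_pos: [572.0, -286.4, 170.2]
ee_rot: [-179.8, -0.1, 107.3]
force: [1.1, 0.2, -3.8]
gripper_width: 21.1
gripper_force: 40.0
```

Call:
jog_arm(
  deltas=[
    [-3.4, -1.4, 0, 0, 0, 0],
    [-2.4, -1, 0, 0, 0, 0],
    [0, 0, 3, 0, 0, 0],
    [0, 0, 5, 0, 0, 0],
    [0, 0, 4, 0, 0, 0],
    [0, 0, 2, 0, 0, 0],
    [0, 0, 0, 0, 0, 0],
    [0, 0, 0, 0, 0, 0],
  ],
)

```text
time_s: 29.9
ee_pos: [571.8, -315.9, 103.2]
ee_rot: [180.0, 0.0, 107.3]
force: [0.6, -0.2, -2.9]
gripper_width: 21.2
gripper_force: 40.0
```

```bash
python3 -c "
from h import *
delta([571,-316.3,77.7])"
```

```text
t 29.9 dtool [-0.17 -0.91 25.46] rot [0.04 0.04 0.03]
```

Call:
jog_arm(
  deltas=[
    [0, -0.1, 2, 0, 0, 0],
    [0, 0, 1.6, 0, 0, 0],
    [0, 0, 0.8, 0, 0, 0],
    [0, 0, 0.5, 0, 0, 0],
    [0, 0, 0, 0, 0, 0],
    [0, 0, 0, 0, 0, 0],
    [0, 0, 0, 0, 0, 0],
  ],
)

```text
time_s: 30.6
ee_pos: [571.0, -316.2, 78.2]
ee_rot: [180.0, 0.0, 107.3]
force: [0.3, -1.0, -3.4]
gripper_width: 21.5
gripper_force: 40.0
```

Call:
jog_arm(
  deltas=[
    [0, 0, 0.2, 0, 0, 0],
    [0, 0, 0, 0, 0, 0],
    [0, 0, 0, 0, 0, 0],
  ],
)

```text
time_s: 30.9
ee_pos: [571.0, -316.3, 77.6]
ee_rot: [180.0, 0.0, 107.3]
force: [-1.4, 0.1, 1.0]
gripper_width: 21.0
gripper_force: 40.0
```

Contact made. I'll release, back off upward and away, then check.

Call:
jog_arm(
  deltas=[
    [0, 0, 0, 0, 0, 0],
    [0, 0, 0, 0, 0, 0],
    [0, 0, 0, 0, 0, 0],
    [0, 0, 0, 0, 0, 0],
    [0, 0, -3, 0, 0, 0],
    [0, 0, -6, 0, 0, 0],
    [0, 0, -8, 0, 0, 0],
    [0, 0, -8, 0, 0, 0],
  ],
  jaw=60,
)

```text
time_s: 31.7
ee_pos: [570.5, -315.9, 203.0]
ee_rot: [-180.0, -0.0, 107.3]
force: [0.5, -1.2, 0.4]
gripper_width: 60.5
gripper_force: 0.0
```

Call:
jog_arm(
  deltas=[
    [0, 0, -8, 0, 0, 0],
    [-8, 0, -8, 0, 0, 0],
    [-8, 0, -6, 0, 0, 0],
    [-8, 0, 0, 0, 0, 0],
    [-8, 0, 0, 0, 0, 0],
    [0, 0, 0, 0, 0, 0],
    [0, 0, 0, 0, 0, 0],
  ],
)

```text
time_s: 32.4
ee_pos: [616.9, -465.0, 305.6]
ee_rot: [-179.9, -0.1, 107.2]
force: [0.3, -0.2, -0.3]
gripper_width: 60.1
gripper_force: 0.0
```

```bash
python3 - <<'E'
from h import *
a=env.grab_frame("top")[180:265,270:415]; b=env.grab_frame("scene")[80:190,160:310]
o=np.zeros((600,640,3),np.uint8);a=cv2.resize(a,(512,300),interpolation=cv2.INTER_CUBIC);b=cv2.resize(b,(409,300),interpolation=cv2.INTER_CUBIC)
o[:300,:512]=a;o[300:,:409]=b;cv2.imwrite("pics/f.png",o)
E
```

```text
(no output)
```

View pics/f.png

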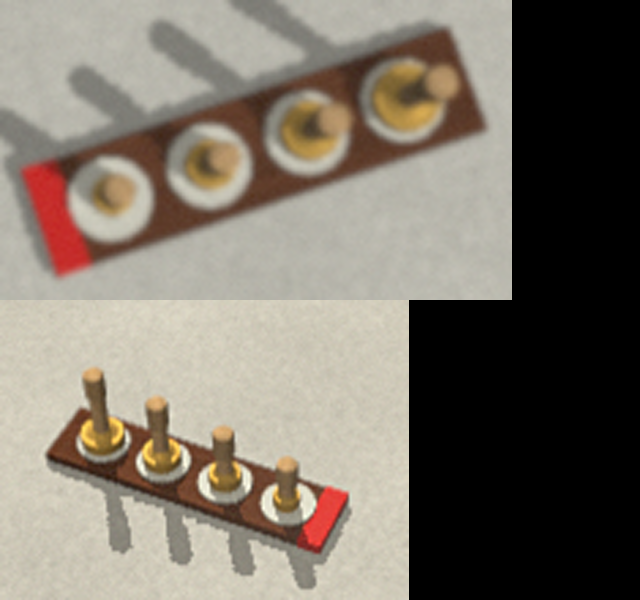

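All four stand upright, shortest at the red end rising to the tallest. Feet sit within about 2–3 mm of the pad centres (top crop: small foot (112,195) against pad (111,199)). The arm is clear, so I'm handing in.

```bash
python3 -c "
from workcell import env
print(env.job_done())"
```

```text
the job is handed in; nothing more can be done
None
```

All four seals stand upright on their pads, shortest at the red end to tallest on the last, about 2–3 mm or less off centre by camera; the arm stayed clear of the tin and hammer, and I handed the job in at about 32 s (no verdict returned).

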